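# Load the contact-post clamp and hold its bolt head

## Task

The clamp on the electronics bench has four pockets in a row and two of them lack their contact post: stand one spare post fully down in each empty pocket, leaving the two posts that are already there. Then reach down into the narrow gap behind the bracket at the clamp's end, grip the hexagonal bolt head hidden there across its sides, and stop it turning against the nut runner. Finish while still gripping the bolt head so that it stays still; do not let go, and leave the other things on the bench where they are.

Things in the scene. Friction and masses are not known exactly. Their poses are not given: they have to be found in the camera images.
- clamp: the fixed clamp: dark steel base plate 185 x 310 mm, 8 mm thick. Origin on the bench, z up, x away from the robot, y along the row of pockets; position and yaw vary. In its frame the four pockets lie at x = -30 mm, y = -115, -71, -27, +17 mm, between two jaw bars 36 mm high. At its +y end stand the bracket and, before it, a blue nut runner, y = 83 to 117, x = -97 to 0 mm, top 92 mm high
- bracket_top (a point): middle of the top edge of the upright aluminium bracket plate, 105 mm above the bench. The plate is 8 mm thick (clamp x = 0 to 8 mm), 100 mm wide (clamp y = 50 to 150 mm). Behind it (+x) is a 44 mm wide gap, open above and at both ends, then a back plate of the same width, clamp x = 52 to 60 mm, top 85 mm above the bench
- pocket_1 (a point): centre of the floor of a round pocket, 14 mm above the bench, z up; 22 mm wide, 26 mm deep (mouth 40 mm above the bench, 2 mm bevel), in a 42 mm square grey block. Two of the four pockets, varying, are taken at the start: there a seated post's centre lies 35 mm above the floor. In the clamp's frame it lies at x = -30 mm, y = -115 mm
- pocket_2 (a point): centre of the floor of a round pocket, 14 mm above the bench, z up; 22 mm wide, 26 mm deep (mouth 40 mm above the bench, 2 mm bevel), in a 42 mm square grey block. Two of the four pockets, varying, are taken at the start: there a seated post's centre lies 35 mm above the floor. In the clamp's frame it lies at x = -30 mm, y = -71 mm
- pocket_3 (a point): centre of the floor of a round pocket, 14 mm above the bench, z up; 22 mm wide, 26 mm deep (mouth 40 mm above the bench, 2 mm bevel), in a 42 mm square grey block. Two of the four pockets, varying, are taken at the start: there a seated post's centre lies 35 mm above the floor. In the clamp's frame it lies at x = -30 mm, y = -27 mm
- pocket_4 (a point): centre of the floor of a round pocket, 14 mm above the bench, z up; 22 mm wide, 26 mm deep (mouth 40 mm above the bench, 2 mm bevel), in a 42 mm square grey block. Two of the four pockets, varying, are taken at the start: there a seated post's centre lies 35 mm above the floor. In the clamp's frame it lies at x = -30 mm, y = 17 mm
- seated_1_mid (a point): a post that already stands in a pocket: plain steel round post, 18 mm in diameter, 70 mm tall, edges bevelled by 2 mm, 140 g or so; the point is at its centre, 35 mm above its foot, z along the post towards its top. 
- seated_2_mid (a point): the other post that already stands in a pocket: plain steel round post, 18 mm in diameter, 70 mm tall, edges bevelled by 2 mm, 140 g or so; the point is at its centre, 35 mm above its foot, z along the post towards its top. 
- spare_1_mid (a point): a spare post standing upright on the bare bench, to the right (-y) of the clamp: plain steel round post, 18 mm in diameter, 70 mm tall, edges bevelled by 2 mm, 140 g or so; the point is at its centre, 35 mm above its foot, z along the post towards its top. 
- spare_2_mid (a point): the other spare post, likewise upright on the bench: plain steel round post, 18 mm in diameter, 70 mm tall, edges bevelled by 2 mm, 140 g or so; the point is at its centre, 35 mm above its foot, z along the post towards its top. 
- bolt_head (a point): centre of the hexagonal steel bolt head in the gap behind the bracket, 75 mm above the bench: 24 mm across flats, 27.7 mm across corners, 16 mm thick along its axis. In the clamp's frame x = 28 mm (20 mm behind the bracket's rear face, 24 mm before the back plate), y = 100 mm. Its x is the bolt's axis, which is the clamp's x; it turns with the bolt
- bolt (a joint): angle of the bolt about the clamp's x (rad, endless). At 0 and every 60 degrees from it two flats stand upright, facing the clamp's +y and -y. The nut runner drags the bolt round steadily, about +0.2 rad/s with 0.04 N m, until the head is held; squeezing it along the clamp's y turns its flats to the fingers within about a second (damping 0.2 N m s/rad)
- meter: bystander: yellow hand multimeter, 140 x 75 x 32 mm, lying on the bench; origin under its centre
- jar: bystander: closed jar, 56 mm in diameter, 60 mm high; origin under its centre
- driver: bystander: screwdriver 180 mm long lying on the bench beyond the clamp
- pcb: bystander: green circuit board 130 x 160 mm on short brass feet; origin under its centre
Mind the look-alikes: they are no part of the job. Leave any red look-alike of the part that bears spare_2_mid alone.

How it is judged:
By the outcome, as a careful person would: the job done as asked, in the order asked, and still so for the second after the job is handed in, while the arm keeps its last pose, push and grip.
It also fails if it takes over 66 s, if anything falls off the work surface, if the arm or the gripper's body presses on something with over 40 N, if the wrist force passes 120 N, or if a joint passes its speed limit or range.

## Robot

A 6-joint arm with a two-finger parallel gripper is mounted at the origin on the work surface. World frame = base frame: x ahead of the robot, y to its left, z up, the work surface at z = 0. Lengths are in mm, angles in rad, forces in N, time in s.
With the tool pointing down it reaches from about 300 to 775 mm from the base axis. Payload 14.6 kg.
Tool frame: the origin (TCP) lies where the fingers leave the gripper's body, on its centre line; the fingertips stand 97 mm ahead of it and the grasp point (between the pads) lies ahead of it (grip_depth is the z of the grasp point in the tool frame, in mm); z points along the fingers, y is the line along which they close (so a half turn about z gives the same grasp; the last joint's range is limited). The gripper opens to 94 mm and grips with 3 to 60 N. Pads are 16 mm wide; open, the fingers measure 119 mm over their backs; the gripper's body (75 mm by 177 mm) begins 78 mm behind the grasp point.
Start: joints at [1.087, 0.3, 1.521, -0, 1.321, -0.067], TCP at [222.657, 502.906, 302.646] pointing down, gripper open.
Joint ranges: [-3.03, 3.03], [-0.79, 2.21], [0.23, 2.52], [-1.04, 4.18], [0, 3.07], [-2.55, 2.55]. Speed limits (rad/s): [2.22, 2.22, 2.57, 3.14, 3.14, 3.14].

## Interface

Orientations are given as [roll, pitch, yaw] about the fixed x, y, z axes, in that order (R = Rz(yaw) Ry(pitch) Rx(roll)).
In Python, from cell import read_state, camera, sign_off, regions_of, spot_point, grip_depth gives the robot as it stands. The module is installed in compiled form; this text tells all that it offers.
- The arm moves only by the tool send_rows, never from a script. Its argument "series" is a list of rows, each a list of 3 entries, a list of its own where there are three numbers: the shift along the world's x, y, z in mm, then the turn about the world's z in degrees, then the closure, from -1 (fully open) to 1 (shut), so that 0 is half open. A call has 1 to 12 rows; each row shifts and turns the commanded pose from where the row before left it; what a row does not reach is not made up. A row lasts 1/10 s, in which the tool goes at most 50 mm and 8.59 degrees, less where a joint would pass 70% of its speed; a pose out of reach is approached as far as the arm can. A call is refused whole if a number of a shift passes 50 or a number of a turn 8.59, either way. A call with a gripper value outside its range is refused whole. The fingers move at their own pace and stop on an object; "squeeze" is the grip in N (left out, the last holds). Time passes only in rows, so rows that do not move let the fingers close. It gives the time, the measured TCP pose, the force, the opening and the grip force at its end, in the units of the state.
- read_state(): the state, without advancing time (a new reading comes with each control period).
- camera(name): name is "scene" or "top"; returns a dict with "color" (384x512x3 uint8, blue, green, red), "fx", "fy", "cx", "cy" (pixels), "camera_from_world" (4x4, takes a point from world to camera coordinates). Camera axes: x right, y down, z forward; pixel columns grow to the right and rows downward; lengths in mm; the calibration is good to about 2 mm. A picture is of the moment at which its call begins. There is no depth.
- sign_off(): hands the job in; it is judged then, once.
Trained networks look in a picture, given as the dict that the camera call returned (one of the last four; its "shot" number tells which), for a name from the list of things; names that differ only in an ending like _2 or _b are one class to them, and where a whole thing is asked for, a point or a joint stands for the part that bears it (a point fixed in the world has none). Each returns a list of dicts, best first, with "confidence" (0 to 1); they miss things now and then, are a little off and sometimes report something else, mostly with a low value. They report only what shows in the picture. A call takes as long as a camera call. They do not tell look-alikes from the thing itself.
- regions_of(thing, picture): "mask" (384x512 bool, what is visible of it).
- spot_point(thing, picture): "point" ([x, y, z] in mm, in the coordinates of the camera as it stood for that picture, good to about 4 mm: a listed point, or the origin of a listed thing).
The state is a dict: "clock": time; "joints": joint angles; "qd": joint speeds; "effort": joint torques, N m; "eef_pos": TCP position; "eef_rot": TCP orientation; "wrist_force": force on the tool from outside, world axes, zero at the start; "moment": the same for the moment, N m; "finger_gap": finger opening in mm; "finger_force": force on a finger pad.
Only numpy, scipy, OpenCV 4.12 (cv2) and the standard library are available. Lean on these libraries where they do the work, as an engineer would, in place of code of your own. Each camera call takes 0.05 s, during which the arm holds its last target. There are 200 camera calls.

## Working session

There is one attempt and no reset: what is moved stays moved. The work goes in short steps, Python scripts to look and compute and a tool call to move; the robot and the scene stay as the last step left them, time stands still between calls to the robot, and variables do not carry over. Pictures are saved under pics/ and viewed, at most 10 in all, crops included, and the job is handed in when it is done.

Besides the shell and the picture viewer there is one more tool, called after "Emit:" by a JSON object that holds its "name" and its "arguments". send_rows: Moves the arm, as the interface text tells. Its arguments: {"type":"object","properties":{"series":{"type":"array"},"squeeze":{"type":"number"}},"required":["series"]}

```bash
mkdir -p pics
cat > h.py <<'E'
import numpy as np, cv2
from cell import *
def w(p,pic):
    return (np.linalg.inv(pic["camera_from_world"])@np.r_[p,1])[:3]
def px(P,pic):
    c=pic["camera_from_world"]@np.r_[P,1]
    return pic["fx"]*c[0]/c[2]+pic["cx"], pic["fy"]*c[1]/c[2]+pic["cy"]
def ray(u,v,z,pic):
    M=np.linalg.inv(pic["camera_from_world"]); d=M[:3,:3]@np.array([(u-pic["cx"])/pic["fx"],(v-pic["cy"])/pic["fy"],1]); o=M[:3,3]
    return o+d*(z-o[2])/d[2]
E
python3 - <<'E'
from h import *
np.set_printoptions(precision=1,suppress=True)
s=read_state();print(s["clock"],s["eef_pos"],s["eef_rot"],s["finger_gap"],grip_depth)
ims=[]
for n in("top","scene"):
    p=camera(n);ims.append(p["color"])
    print(n,np.linalg.inv(p["camera_from_world"])[:3,3],p["fx"])
    for t in("clamp","bracket_top","pocket_1","seated_1_mid","spare_1_mid","bolt_head","meter","jar","driver","pcb"):
        for r in spot_point(t,p):
            P=w(r["point"],p);print(t,round(r["confidence"],2),P,np.array(px(P,p)))
    cv2.imwrite(f"pics/{n}0.png",cv2.resize(p["color"],(800,600)))
E
```

```text
0.0 [222.6 502.8 302.1] [-3.1 -0.   2.7] 93.97409759653019 78.39999999999999
top [ 377.8   58.5 1236.2] 437.51298832332003
clamp 0.73 [558.2  85.6   2. ] [244.9 203. ]
bracket_top 0.56 [582.6 183.8 103.4] [207.2 187.4]
bracket_top 0.24 [533.6 109.3  55.1] [235.7 208.9]
pocket_1 0.92 [498.4 -15.9  13.1] [280.6 224.3]
pocket_1 0.74 [528.3 110.4  12.6] [235.8 212.7]
pocket_1 0.63 [507.6  27.1  18.2] [265.3 220.5]
pocket_1 0.58 [525.7  73.9  13.7] [248.8 213.9]
spare_1_mid 0.52 [ 560.7 -221.8   37.1] [355.8 202.6]
bolt_head 0.45 [609.3 174.6  74.8] [212.1 179.7]
meter 0.82 [436.1 394.7  -1.8] [134.1 243.8]
jar 0.64 [560.4 430.7   0.4] [124.4 199.7]
driver 0.82 [750.2  72.3  -2.2] [251.1 138.6]
pcb 0.97 [ 735.9 -281.7    1.8] [372.4 145.4]
scene [1286.7 -453.2  711.1] 408.7030599771049
clamp 0.78 [557.2  90.9   0.3] [251.1 211.5]
bracket_top 0.76 [585.8 183.8 104.6] [285.2 174.7]
pocket_1 0.73 [532.1 110.9  14. ] [251.7 200.8]
pocket_1 0.59 [521.4  67.2   9.3] [237.  205.6]
pocket_1 0.56 [497.1 -11.7  15.8] [208.5 209.3]
seated_1_mid 0.57 [497.4 -13.   17.6] [208.1 209. ]
seated_1_mid 0.41 [530.2 109.6  53.6] [251.1 189.4]
spare_1_mid 0.54 [ 553.9 -222.    37.9] [144.8 245. ]
spare_1_mid 0.46 [ 733.1 -276.5   -2.4] [159.1 317. ]
bolt_head 0.38 [604.7 177.   70.8] [286.9 188.9]
bolt_head 0.32 [494.2 -12.1  49.1] [207.2 199.2]
meter 0.95 [439.5 392.3  -0.2] [302.7 162.4]
meter 0.68 [ 736.1 -276.5   -0.4] [159.6 317.4]
meter 0.29 [531.2 110.9  13.1] [251.5 201. ]
jar 0.55 [562.8 430.3  -1.1] [337.  175.4]
driver 0.67 [755.3  75.7  -0.9] [293.1 254.1]
pcb 0.82 [ 734.8 -276.6   -0.7] [159.2 317.1]
```

View pics/top0.png

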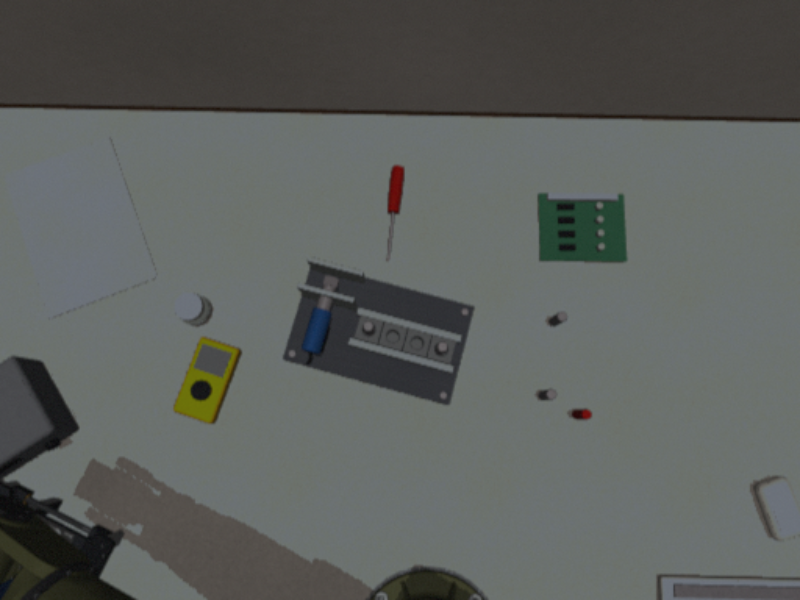

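View pics/scene0.png

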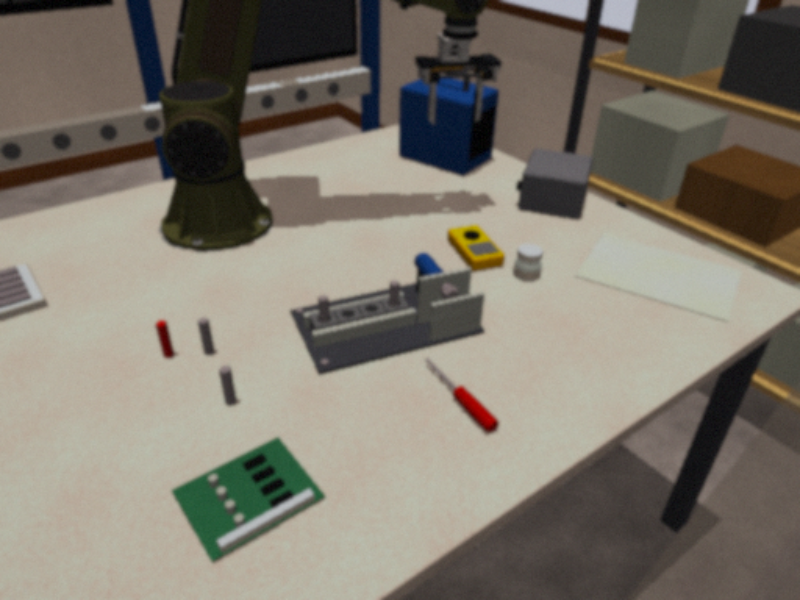

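Top view (in 800 px): steel posts stand at (557,318) and (547,394), and the red look-alike is at (582,413). Clamp posts sit in the end pockets at (369,327) and (442,348), so pockets 2 and 3 are empty. I'll choose the two grey posts. Next I'll measure more precisely and check in a crop.

```bash
cat >> h.py <<'E'
from scipy.optimize import least_squares, minimize
MOD={"pocket_1":[[-30,y,14] for y in(-115,-71,-27,17)],"bracket_top":[[4,100,105]],"bolt_head":[[28,100,75]],"clamp":[[0,0,0]],"seated_1_mid":[[-30,-115,49],[-30,17,49]]}
def T(q,P):
    P=np.atleast_2d(P).astype(float);c,s=np.cos(q[2]),np.sin(q[2])
    return np.c_[q[0]+c*P[:,0]-s*P[:,1],q[1]+s*P[:,0]+c*P[:,1],P[:,2]]
def fit_clamp(obs,q0):
    def res(q):
        return [v for t,P in obs for v in (lambda d:d[np.argmin((d**2).sum(1))])(T(q,MOD[t])[:,:2]-P[:2])]
    return least_squares(res,q0,loss="soft_l1",f_scale=4).x
def cyl(x,y,z0=0,h=70,r=9):
    a=np.linspace(0,2*np.pi,24,endpoint=False)
    return [[x+rr*np.cos(t),y+rr*np.sin(t),z0+z] for rr,z in((r,2),(r,h-2),(r-2,0),(r-2,h)) for t in a]
def hull(P,p,k=8):
    m=np.zeros((384*k//1,512*k),np.uint8) 
    q=cv2.convexHull(np.array([px(a,p) for a in P],np.float32))
    cv2.fillConvexPoly(m,np.round((q+.5)*k-.5).astype(np.int32),255)
    return m
E
python3 - <<'E'
from h import *
np.set_printoptions(precision=1,suppress=True)
obs=[]
for n in("top","scene"):
  o=[]
  for k in range(4):
    p=camera(n)
    for t in MOD:
        for r in spot_point(t,p):
            P=w(r["point"],p)
            if r["confidence"]>.35 and abs(P[1]-80)<140 and abs(P[2]-MOD[t][0][2])<9:o.append((t,P))
  q=fit_clamp(o,[557,88,-.23]);print(n,len(o),q);obs+=o
  for g in((557,-222),(525,0)):pass
  for m in regions_of("spare_1_mid",p):
    ys,xs=np.where(m["mask"]);print(round(m["confidence"],2),len(xs),xs.mean(),ys.mean(),p["color"][ys,xs].mean(0), xs.min(),xs.max(),ys.min(),ys.max(),ray(xs.mean(),ys.mean(),35,p))
  if n=="top":pt=p
  else:ps=p
q=fit_clamp(obs,[557,88,-.23]);print("all",q,q[2]*57.3)
# overlay
k=6
def crop(p,u0,v0,wd,ht,draw,k,fn):
    im=cv2.resize(p["color"][v0:v0+ht,u0:u0+wd],None,fx=k,fy=k,interpolation=cv2.INTER_CUBIC);im=cv2.convertScaleAbs(im,alpha=1.6)
    for L,c in draw:
        pts=np.array([(np.array(px(a,p))-[u0,v0]+.5)*k for a in L]).astype(np.int32);cv2.polylines(im,[pts],True,c,1)
    cv2.imwrite(fn,im)
a=np.linspace(0,2*np.pi,40)
D=[(T(q,np.c_[-30+11*np.cos(a),y+11*np.sin(a),a*0+40]),(0,255,0)) for y in(-71,-27)]
D+=[(T(q,np.c_[-30+9*np.cos(a),y+9*np.sin(a),a*0+84]),(0,255,255)) for y in(-115,17)]
D+=[(T(q,[[0,50,105],[8,50,105],[8,150,105],[0,150,105]]),(0,0,255)),(T(q,[[52,50,85],[60,50,85],[60,150,85],[52,150,85]]),(0,0,255))]
crop(pt,175,155,135,110,D,5,"pics/c_top.png")
crop(ps,180,150,135,95,D,5,"pics/c_sc.png")
a1=cv2.imread("pics/c_top.png");b=cv2.imread("pics/c_sc.png")
cv2.imwrite("pics/c2.png",a1);
crop(pt,330,180,60,100,[],5,"pics/sp_t.png");crop(ps,90,190,75,100,[],5,"pics/sp_s.png")
cv2.imwrite("pics/sp.png",np.hstack([cv2.imread("pics/sp_t.png"),cv2.imread("pics/sp_s.png")]))
E
```

```text
top 30 [555.5  86.6  -0.3]
scene 30 [555.1  87.9  -0.3]
0.76 205 145.2390243902439 247.05365853658537 [80.7 84.2 90.4] 140 150 235 259 [ 558.2 -223.1   35. ]
0.64 696 303.9109195402299 158.55028735632183 [ 25.7 107.1 130.4] 286 322 144 173 [465.8 370.   35. ]
all [555.3  87.2  -0.3] -14.60240633288237
```

View pics/c2.png

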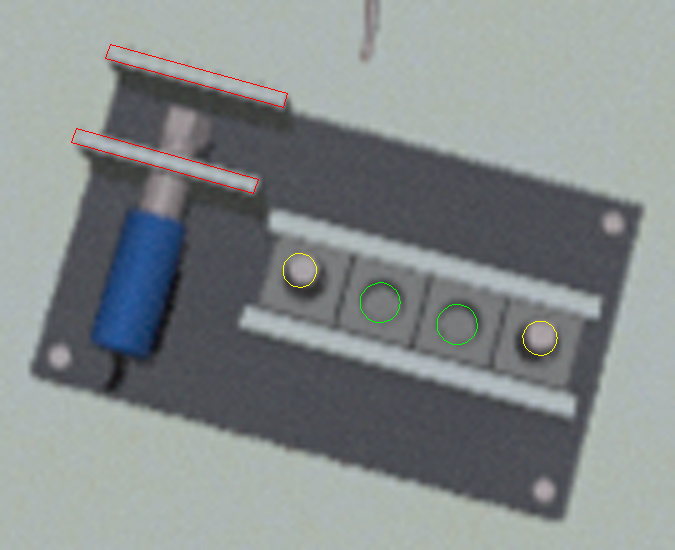

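View pics/sp.png

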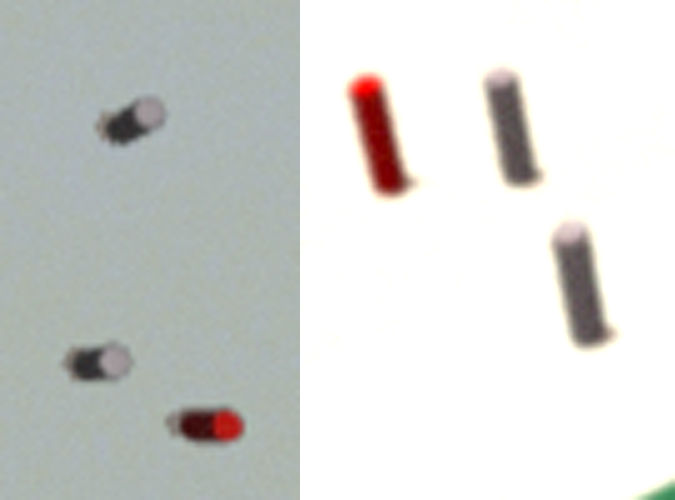

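Run:
```python
from h import *
np.set_printoptions(precision=2,suppress=True)
pt=camera("top");ps=camera("scene")
def topc(p,u,v):
    # centroid of bright disc vs dark body: use grey+not background saturation: mask from pixels unlike background
    c=p["color"].astype(float);return None
A={"A":((359.5,202.0),(130.2,205.4)),"B":((352.4,251.8),(144,236.2)),"red":((374.9,264.6),(103,207))}
# A/B order in scene: identify by projection
for n,(t,_) in A.items():
    P=ray(*t,70,pt);print(n,P,"scene px",np.array(px(P,ps)))
for s in((129.9,205.1),(143.9,236.2)):print(ray(*s,70,ps))
# silhouette fit: dark/any-different-from-background segmentation
for n,g in(("A",(560,-222)),("B",(445,-211))):
    for nm,p in(("top",pt),("scene",ps)):
        u,v=map(int,px([*g,35],p));c=p["color"].astype(float)
        sl=np.s_[v-22:v+23,u-22:u+23];bg=np.median(c[sl].reshape(-1,3),0);d=np.abs(c[sl]-bg).sum(2);
        I=np.clip(d/90,0,1)
        if n=="B" : pass
        def cost(q):
            m=cv2.resize(hull(cyl(*q),p),(512,384),interpolation=cv2.INTER_AREA)[sl]/255.
            m=cv2.GaussianBlur(m,(0,0),.9)
            r=(c[sl][:,:,2]-c[sl][:,:,1]>25)
            return ((m-I)**2)[~cv2.dilate(r.astype(np.uint8),np.ones((5,5))).astype(bool)].sum()
        b=minimize(cost,g,method="Nelder-Mead",options=dict(initial_simplex=[g,(g[0]+8,g[1]),(g[0],g[1]+8)],xatol=.3,fatol=.01))
        print(n,nm,b.x,b.fun)
```

```text
A [ 557.52 -224.02   70.  ] scene px [142.7  235.97]
B [ 424.33 -202.4    70.  ] scene px [128.93 204.67]
red [ 392.36 -260.71   70.  ] scene px [102.05 206.43]
[ 427.5  -201.11   70.  ]
[ 559.87 -222.1    70.  ]
A top [ 556.42 -220.93] 10.87076967753578
A scene [ 558.7  -222.46] 66.60753059495413
B top [ 424.34 -198.52] 17.853728125137213
B scene [ 426.9  -201.45] 116.95699592307204
```

Run:
```python
from h import *
s=read_state();print(s["eef_pos"],np.degrees(s["eef_rot"]),s["clock"],s["wrist_force"])
```

```text
[222.6613753  502.90506356 302.63028046] [-1.79999436e+02  8.73859131e-04  1.56120242e+02] 3.7 [ 0.5683235  -0.90111966  0.07849251]
```

Emit:
{"name": "send_rows", "arguments": {"series": [[[22,-48,0],-5.2,-0.4],[[22,-48,0],-5.2,-0.4],[[22,-48,0],-5.2,-0.4],[[22,-48,0],-5.2,-0.4],[[22,-48,0],-5.2,-0.4],[[22,-48,0],-5.2,-0.4],[[22,-48,0],-5.2,-0.4],[[22,-48,0],-5.2,-0.4],[[22,-48,0],-5.2,-0.4],[[22,-48,0],-5.2,-0.4],[[22,-48,0],-5.2,-0.4],[[22,-48,0],-5.2,-0.4]]}}

```text
clock: 4.9
eef_pos: [473.1, -44.7, 302.9]
eef_rot: [3.141, 0.0, 1.632]
wrist_force: [0.6, 0.9, 0.6]
finger_gap: 65.8
finger_force: 0.0
```

Emit:
{"name": "send_rows", "arguments": {"series": [[[24,-49,0],-6.1,-0.2],[[24,-49,0],-6.1,-0.2],[[23.6,-49,0],-6.1,-0.2],[[0,-2.4,-50],0,-0.2],[[0,0,0],0,-0.2],[[0,0,0],0,-0.2],[[0,0,0],0,-0.2]]}}

```text
clock: 5.6
eef_pos: [538.7, -179.1, 254.9]
eef_rot: [3.139, 0.0, 1.318]
wrist_force: [0.5, -0.6, -0.7]
finger_gap: 56.4
finger_force: 0.0
```

Run:
```python
from h import *
np.set_printoptions(precision=1,suppress=True)
s=read_state();print(s["eef_pos"],np.degrees(s["eef_rot"]),s["clock"],s["finger_gap"],s["joints"])
p=camera("top");q=camera("scene")
cv2.imwrite("pics/g.png",cv2.convertScaleAbs(np.hstack([cv2.resize(p["color"][150:290,300:430],None,fx=3,fy=3),cv2.resize(q["color"][130:270,80:210],None,fx=3,fy=3)]),alpha=1.6))
```

```text
[ 538.7 -179.1  254.9] [179.9   0.   75.5] 5.6 56.367492545932244 [-0.4  0.4  1.5  0.   1.2 -0.1]
```

View pics/g.png

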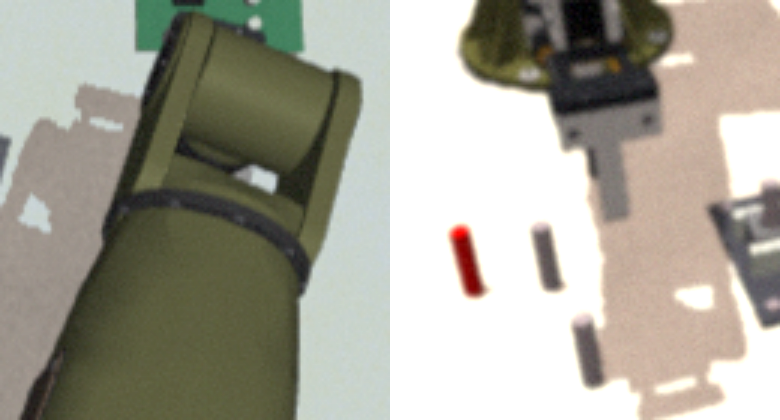

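The view shows the gripper short of post A (grey, lower right at 587,350 in the crop). I'll measure and correct before descending.

Emit:
{"name": "send_rows", "arguments": {"series": [[[10,-22,0],0,-0.2],[[9.6,-21.4,0],0,-0.2],[[0,0,-30],0,-0.2],[[0,0,0],0,-0.2],[[0,0,0],0,-0.2]]}}

```text
clock: 6.2
eef_pos: [558.0, -222.7, 223.8]
eef_rot: [3.141, -0.0, 1.317]
wrist_force: [-0.2, -0.6, 0.5]
finger_gap: 56.5
finger_force: 0.0
```

Emit:
{"name": "send_rows", "arguments": {"series": [[[0,0,-40],0,-0.2],[[0,0,-35],0,-0.2],[[0,0,-20],0,-0.2],[[0,0,0],0,-0.2],[[0,0,0],0,0.2],[[0,0,0],0,1],[[0,0,0],0,1],[[0,0,0],0,1],[[0,0,0],0,1],[[0,0,0],0,1]], "squeeze": 25}}

```text
clock: 7.2
eef_pos: [558.1, -223.2, 128.1]
eef_rot: [3.141, 0.0, 1.316]
wrist_force: [-0.4, -0.4, 2.9]
finger_gap: 17.7
finger_force: 25.0
```

Emit:
{"name": "send_rows", "arguments": {"series": [[[0,0,20],0,1],[[0,0,40],0,1],[[-3,25,40],0,1],[[-5,35,20],0,1],[[-5,35,0],0,1],[[-5,35,0],0,1],[[-5,35,0],0,1],[[-5,35,0],0,1],[[-5,35,0],0,1],[[-5.6,35,0],0,1],[[0,21.8,0],0,1],[[0,0,0],0,1]]}}

```text
clock: 8.4
eef_pos: [519.0, 70.8, 247.6]
eef_rot: [-3.141, -0.0, 1.319]
wrist_force: [-0.5, -0.5, -3.3]
finger_gap: 17.2
finger_force: 25.0
```

Emit:
{"name": "send_rows", "arguments": {"series": [[[0,0,0],0,1],[[0,0,0],0,1]]}}

```text
clock: 8.6
eef_pos: [519.4, 67.8, 247.6]
eef_rot: [-3.141, 0.0, 1.316]
wrist_force: [0.4, 0.5, -1.7]
finger_gap: 17.5
finger_force: 25.0
```

Run:
```python
from h import *
np.set_printoptions(precision=1,suppress=True)
s=read_state();print(s["eef_pos"],np.degrees(s["eef_rot"]),s["clock"],s["finger_gap"])
e=s["eef_pos"];p=camera("scene")
im=p["color"].copy();k=6
z0=e[2]-78.4-50
u,v=map(int,px([e[0],e[1],z0+35],p));u0,v0=u-50,v-30
im=cv2.convertScaleAbs(cv2.resize(im[v0:v0+80,u0:u0+100],None,fx=k,fy=k,interpolation=cv2.INTER_CUBIC),alpha=1.6)
h=cv2.convexHull(np.array([px(a,p) for a in cyl(e[0],e[1],z0)],np.float32))
cv2.polylines(im,[((h-[u0,v0]+.5)*k).astype(np.int32)],True,(0,255,0),1)
a=np.linspace(0,6.28,40);q=[555.3,87.2,np.radians(-14.602)]
for y in(-71,-27):
    h=np.array([px(b,p) for b in T(q,np.c_[-30+11*np.cos(a),y+11*np.sin(a),a*0+40])])
    cv2.polylines(im,[((h-[u0,v0]+.5)*k).astype(np.int32)],True,(0,255,255),1)
cv2.imwrite("pics/hA.png",im)
```

```text
[519.4  67.8 247.6] [-180.     0.    75.4] 8.6 17.46964221425659
```

View pics/hA.png

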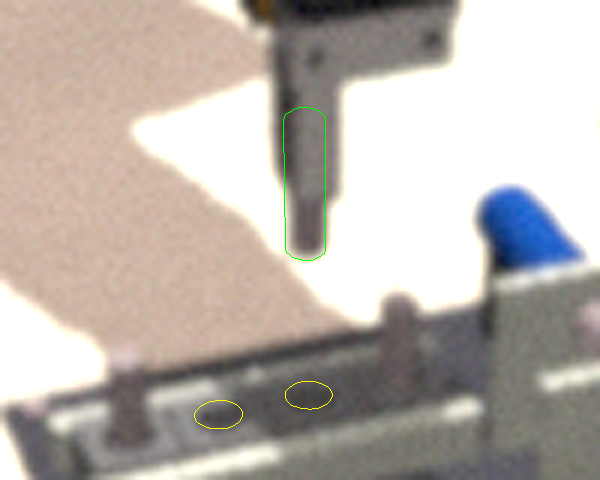

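Scene crop: the held post (307,230) lines up with pocket 3 (308,395), so I'm descending gently.

Emit:
{"name": "send_rows", "arguments": {"series": [[[0,0.6,-40],0,1],[[0,0,-34],0,1],[[0,0,-4],0,1],[[0,0,-4],0,1],[[0,0,-4],0,1],[[0,0,-2],0,1],[[0,0,0],0,1]], "squeeze": 15}}

```text
clock: 9.35
eef_pos: [519.6, 69.2, 160.4]
eef_rot: [3.141, -0.0, 1.316]
wrist_force: [0.7, 0.7, -0.8]
finger_gap: 17.7
finger_force: 15.0
```

Foot is about 8 mm inside the pocket with no contact force, so I'll continue.

Emit:
{"name": "send_rows", "arguments": {"series": [[[0,0,-5],0,1],[[0,0,-5],0,1],[[0,0,-5],0,1],[[0,0,-3],0,1],[[0,0,-2],0,1],[[0,0,0],0,1]]}}

```text
clock: 9.95
eef_pos: [519.6, 69.5, 140.8]
eef_rot: [3.141, -0.001, 1.316]
wrist_force: [-6.9, 1.5, 16.4]
finger_gap: 17.7
finger_force: 15.0
```

Emit:
{"name": "send_rows", "arguments": {"series": [[[0,0,1],0,1],[[0,0,0],0,0.3],[[0,0,0],0,0],[[0,0,0],0,-0.1],[[0,0,0],0,-0.1],[[0,0,15],0,-0.1],[[0,0,45],0,-0.1],[[0,-10,45],0,-0.1],[[0,-30,0],0,-0.1],[[0,-35,0],0,-0.1]]}}

```text
clock: 10.95
eef_pos: [519.5, -6.1, 247.1]
eef_rot: [3.139, -0.0, 1.318]
wrist_force: [0.6, 0.2, -0.8]
finger_gap: 51.4
finger_force: 0.0
```

Emit:
{"name": "send_rows", "arguments": {"series": [[[-15,-32,0],0,-0.1],[[-15,-32,0],0,-0.1],[[-15,-32,0],0,-0.1],[[-15,-32,0],0,-0.1],[[-15,-32,0],0,-0.1],[[-15,-32,0],0,-0.1],[[0,0,-20],0,-0.1],[[0,0,0],0,-0.1],[[0,0,0],0,-0.1]]}}

```text
clock: 11.85
eef_pos: [429.4, -197.5, 225.9]
eef_rot: [-3.141, -0.0, 1.316]
wrist_force: [0.5, 1.1, -0.1]
finger_gap: 51.8
finger_force: 0.0
```

Emit:
{"name": "send_rows", "arguments": {"series": [[[-3.4,-3.5,-22],0,-0.1],[[0,0,-40],0,-0.1],[[0,0,-25],0,-0.1],[[0,0,-10],0,-0.1],[[0,0,0],0,-0.1],[[0,0,0],0,0.2],[[0,0,0],0,1],[[0,0,0],0,1],[[0,0,0],0,1],[[0,0,0],0,1]], "squeeze": 25}}

```text
clock: 12.85
eef_pos: [426.1, -201.3, 129.1]
eef_rot: [3.141, 0.0, 1.316]
wrist_force: [-0.0, 0.5, 2.9]
finger_gap: 17.4
finger_force: 25.0
```

Emit:
{"name": "send_rows", "arguments": {"series": [[[0,0,20],0,1],[[0,0,40],0,1],[[5,14,40],0,1],[[11,30,19],0,1],[[11,30,0],0,1],[[11,30,0],0,1],[[11,30,0],0,1],[[11,30,0],0,1],[[11,30,0],0,1],[[11.3,33.4,0],0,1],[[0,0,0],0,1],[[0,0,0],0,1]]}}

```text
clock: 14.05
eef_pos: [508.1, 26.5, 247.5]
eef_rot: [-3.141, 0.0, 1.318]
wrist_force: [-0.3, 0.5, -1.5]
finger_gap: 17.6
finger_force: 25.0
```

Run:
```python
from h import *
np.set_printoptions(precision=1,suppress=True)
s=read_state();print(s["eef_pos"],np.degrees(s["eef_rot"]),s["clock"],s["finger_gap"])
e=s["eef_pos"];p=camera("scene")
im=p["color"].copy();k=6
z0=e[2]-78.4-50
u,v=map(int,px([e[0],e[1],z0+35],p));u0,v0=u-50,v-30
im=cv2.convertScaleAbs(cv2.resize(im[v0:v0+80,u0:u0+100],None,fx=k,fy=k,interpolation=cv2.INTER_CUBIC),alpha=1.6)
h=cv2.convexHull(np.array([px(a,p) for a in cyl(e[0],e[1],z0)],np.float32))
cv2.polylines(im,[((h-[u0,v0]+.5)*k).astype(np.int32)],True,(0,255,0),1)
a=np.linspace(0,6.28,40);q=[555.3,87.2,np.radians(-14.602)]
for y in(-71,-27):
    h=np.array([px(b,p) for b in T(q,np.c_[-30+11*np.cos(a),y+11*np.sin(a),a*0+40])])
    cv2.polylines(im,[((h-[u0,v0]+.5)*k).astype(np.int32)],True,(0,255,255),1)
cv2.imwrite("pics/hB.png",im)
```

```text
[508.1  26.5 247.5] [-180.     0.    75.5] 14.05 17.58492599746279
```

View pics/hB.png

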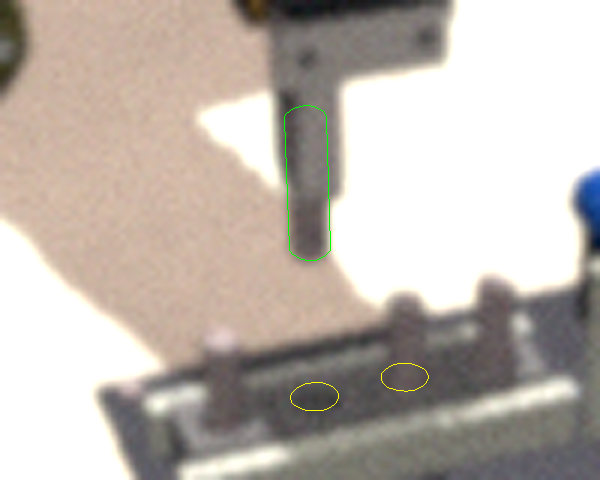

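Crop: post A stands in pocket 3 with its top at (405,297), in line with the original posts. Held post B at (308,230) is centred, so I'll insert it.

Emit:
{"name": "send_rows", "arguments": {"series": [[[0,0,-40],0,1],[[0,0,-34],0,1],[[0,0,-4],0,1],[[0,0,-4],0,1],[[0,0,-4],0,1],[[0,0,-2],0,1],[[0,0,0],0,1]], "squeeze": 15}}

```text
clock: 14.8
eef_pos: [508.4, 26.0, 160.3]
eef_rot: [3.141, -0.0, 1.316]
wrist_force: [-0.3, 0.2, -2.1]
finger_gap: 18.1
finger_force: 15.0
```

Emit:
{"name": "send_rows", "arguments": {"series": [[[0,0,-5],0,1],[[0,0,-5],0,1],[[0,0,-5],0,1],[[0,0,-2],0,1],[[0,0,-2],0,1],[[0,0,0],0,1]]}}

```text
clock: 15.4
eef_pos: [508.5, 26.3, 141.8]
eef_rot: [3.141, -0.0, 1.316]
wrist_force: [-7.3, 0.8, 17.7]
finger_gap: 17.5
finger_force: 15.0
```

Emit:
{"name": "send_rows", "arguments": {"series": [[[0,0,1],0,1],[[0,0,0],0,0.3],[[0,0,0],0,0],[[0,0,0],0,-0.1],[[0,0,0],0,-0.1],[[0,0,15],0,-0.1],[[0,0,45],0,-0.1],[[0,0,45],0,0],[[10,15,5],8,0],[[10,15,0],8,0],[[10,15,0],8,0],[[10,15,0],8,0]]}}

```text
clock: 16.6
eef_pos: [548.6, 86.7, 251.7]
eef_rot: [3.142, 0.0, 1.88]
wrist_force: [0.9, 0.4, -0.5]
finger_gap: 46.9
finger_force: 0.0
```

Emit:
{"name": "send_rows", "arguments": {"series": [[[10,15,0],8,0],[[10,15,0],8,0],[[10,15,0],8,0],[[10,15,0],8,0],[[10,15,0],8,0],[[9,15,0],8,0],[[0,0,0],8,0],[[0,0,0],2,0],[[0,0,0],0,0],[[0,0,0],0,0]]}}

```text
clock: 17.6
eef_pos: [607.2, 176.1, 251.6]
eef_rot: [-3.142, -0.0, 2.886]
wrist_force: [0.2, -0.3, 0.6]
finger_gap: 47.0
finger_force: 0.0
```

Run:
```python
from h import *
np.set_printoptions(precision=1,suppress=True)
s=read_state();print(s["eef_pos"],np.degrees(s["eef_rot"]),s["clock"],s["finger_gap"])
p=camera("scene")
print([ (r["confidence"],w(r["point"],p)) for t in("bolt_head","bracket_top") for r in spot_point(t,p)])
u0,v0,k=200,130,6
im=cv2.convertScaleAbs(cv2.resize(p["color"][v0:v0+95,u0:u0+120],None,fx=k,fy=k,interpolation=cv2.INTER_CUBIC),alpha=1.6)
q=[555.3,87.2,np.radians(-14.602)]
for L in([[0,50,105],[8,50,105],[8,150,105],[0,150,105]],[[52,50,85],[60,50,85],[60,150,85],[52,150,85]],[[20,88,75],[36,88,75],[36,112,75],[20,112,75]]):
    h=np.array([px(b,p) for b in T(q,L)]);cv2.polylines(im,[((h-[u0,v0]+.5)*k).astype(np.int32)],True,(0,0,255),1)
a=np.linspace(0,6.28,40)
for y in(-115,-71,-27,17):
    h=np.array([px(b,p) for b in T(q,np.c_[-30+9*np.cos(a),y+9*np.sin(a),a*0+83])]);cv2.polylines(im,[((h-[u0,v0]+.5)*k).astype(np.int32)],True,(0,255,0),1)
cv2.imwrite("pics/bolt.png",im)
```

```text
[607.2 176.1 251.6] [-180.    -0.   165.3] 17.6 47.012565344947845
[(0.64, array([520.3,  70.3,  10. ])), (0.53, array([605.9, 179.1,  73.1])), (0.84, array([586.7, 180.5, 106.3])), (0.72, array([755. ,  75.3,   0.1]))]
```

View pics/bolt.png

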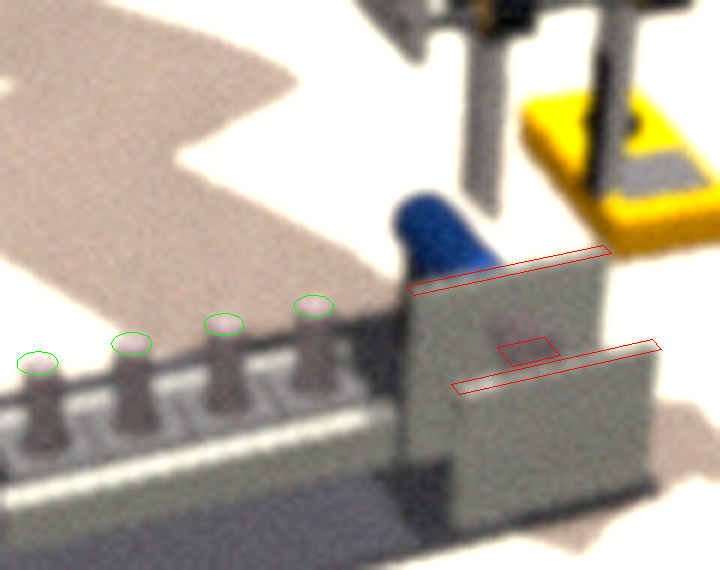

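All four posts match the seated outlines, and the bracket, gap and bolt head (525,350) match the model. I'll go down into the gap with the fingers on either side of the head.

Emit:
{"name": "send_rows", "arguments": {"series": [[[0.4,0.8,-40],0,0],[[0,0,-20],0,0],[[0,0,-15],0,0],[[0,0,-12],0,0],[[0,0,-11],0,0],[[0,0,0],0,0],[[0,0,0],0,0]], "squeeze": 35}}

```text
clock: 18.45
eef_pos: [607.9, 177.0, 154.3]
eef_rot: [3.141, 0.001, 2.887]
wrist_force: [0.0, 0.2, 0.0]
finger_gap: 46.5
finger_force: 0.0
```

Emit:
{"name": "send_rows", "arguments": {"series": [[[0,0,-0.8],0,0.2],[[0,0,0],0,0.4],[[0,0,0],0,1],[[0,0,0],0,1],[[0,0,0],0,1],[[0,0,0],0,1],[[0,0,0],0,1],[[0,0,0],0,1],[[0,0,0],0,1],[[0,0,0],0,1],[[0,0,0],0,1],[[0,0,0],0,1]]}}

```text
clock: 19.65
eef_pos: [607.8, 177.5, 153.4]
eef_rot: [3.14, 0.001, 2.887]
wrist_force: [2.3, 5.9, 0.9]
finger_gap: 26.0
finger_force: 35.0
```

Emit:
{"name": "send_rows", "arguments": {"series": [[[0,0,0],0,1],[[0,0,0],0,1],[[0,0,0],0,1],[[0,0,0],0,1],[[0,0,0],0,1],[[0,0,0],0,1],[[0,0,0],0,1],[[0,0,0],0,1],[[0,0,0],0,1],[[0,0,0],0,1]]}}

```text
clock: 20.65
eef_pos: [607.9, 177.5, 153.4]
eef_rot: [3.14, 0.001, 2.887]
wrist_force: [2.2, 6.9, 1.5]
finger_gap: 25.9
finger_force: 35.0
```

Gap is 25.9 mm rather than 24, so the flats are not aligned with the pads yet. I'll try a firmer squeeze.

Emit:
{"name": "send_rows", "arguments": {"series": [[[0,0,0],0,1],[[0,0,0],0,1],[[0,0,0],0,1],[[0,0,0],0,1],[[0,0,0],0,1],[[0,0,0],0,1]], "squeeze": 60}}

```text
clock: 21.25
eef_pos: [607.9, 177.5, 153.4]
eef_rot: [3.14, 0.001, 2.887]
wrist_force: [1.5, 5.3, 1.0]
finger_gap: 25.1
finger_force: 60.0
```

Run:
```python
from h import *
for i in range(6):
    s=read_state();print(s["clock"],s["finger_gap"],s["wrist_force"].round(1) if hasattr(s["wrist_force"],"round") else s["wrist_force"],s["moment"],s["eef_pos"]);
    if i<5: p=camera("scene")
```

```text
21.25 25.14568968476821 [1.5 5.3 1. ] [ 0.97028915 -0.34206625  0.014391  ] [607.8705528  177.45174613 153.39949946]
21.3 25.437754419591563 [ 2.   5.2 -0.2] [ 1.01134689 -0.34140681  0.02004111] [607.86430829 177.48607093 153.41390089]
21.35 25.476409170995037 [2.4 5.5 0.5] [ 1.02928523 -0.34216476  0.06800882] [607.89265961 177.46954226 153.45806456]
21.4 25.445356672041314 [1.1 5.1 1.6] [ 9.84166843e-01 -3.23626016e-01  7.41878942e-05] [607.85515564 177.48903681 153.40099321]
21.45 24.9188465588809 [1.7 4.8 1.1] [ 0.9837482  -0.28383619 -0.03545354] [607.86210135 177.47215246 153.43534286]
21.5 25.33883258326294 [0.9 5.6 0.1] [ 1.00410689 -0.34905341  0.0050101 ] [607.85436356 177.46922466 153.39568036]
```

Emit:
{"name": "send_rows", "arguments": {"series": [[[0,0,0],0,0.3],[[0.2,0.8,0],0,0.3],[[0,0,0],0,0.35],[[0,0,0],0,0.4],[[0,0,0],0,1],[[0,0,0],0,1],[[0,0,0],0,1],[[0,0,0],0,1],[[0,0,0],0,1],[[0,0,0],0,1],[[0,0,0],0,1]], "squeeze": 35}}

```text
clock: 22.6
eef_pos: [607.8, 177.7, 152.8]
eef_rot: [-3.141, -0.0, 2.887]
wrist_force: [0.9, 0.3, -1.3]
finger_gap: 25.9
finger_force: 35.0
```

Run:
```python
from h import *
g=[]
for i in range(8):
    s=read_state();g.append(s["finger_gap"]);f=s["wrist_force"]
    p=camera("scene")
print(s["clock"],np.round(g,2),np.mean(g),f,s["moment"],s["eef_pos"])
```

```text
22.95 [25.88 26.21 26.34 26.18 25.87 26.01 25.97 25.88] 26.040699037720508 [-0.42964324 -0.53965006 -1.43869891] [-0.1168732   0.00514759  0.01188644] [607.79993974 177.6881543  152.84432865]
```

Centred now with zero side force, but the head is held about 10° past flat. I'll open, let the runner bring the next flat round (about 4.2 s), and regrip.

Emit:
{"name": "send_rows", "arguments": {"series": [[[0,0,0],0,0.25],[[0,0,0],0,0.25],[[0,0,0],0,0.25],[[0,0,0],0,0.25],[[0,0,0],0,0.25],[[0,0,0],0,0.25],[[0,0,0],0,0.25],[[0,0,0],0,0.25],[[0,0,0],0,0.25],[[0,0,0],0,0.25],[[0,0,0],0,0.25],[[0,0,0],0,0.25]]}}

```text
clock: 24.2
eef_pos: [607.8, 177.7, 152.9]
eef_rot: [3.142, -0.0, 2.887]
wrist_force: [0.6, -0.6, 0.5]
finger_gap: 35.2
finger_force: 0.0
```

Emit:
{"name": "send_rows", "arguments": {"series": [[[0,0,0],0,0.25],[[0,0,0],0,0.25],[[0,0,0],0,0.25],[[0,0,0],0,0.25],[[0,0,0],0,0.25],[[0,0,0],0,0.25],[[0,0,0],0,0.25],[[0,0,0],0,0.25],[[0,0,0],0,0.25],[[0,0,0],0,0.25],[[0,0,0],0,0.25],[[0,0,0],0,0.25]]}}

```text
clock: 25.4
eef_pos: [607.8, 177.7, 152.9]
eef_rot: [-3.142, 0.0, 2.887]
wrist_force: [0.4, 0.6, -0.0]
finger_gap: 35.4
finger_force: 0.0
```

Emit:
{"name": "send_rows", "arguments": {"series": [[[0,0,0],0,0.25],[[0,0,0],0,0.25],[[0,0,0],0,0.25],[[0,0,0],0,0.25],[[0,0,0],0,0.25],[[0,0,0],0,0.25],[[0,0,0],0,0.25],[[0,0,0],0,0.25],[[0,0,0],0,0.25],[[0,0,0],0,0.25],[[0,0,0],0,0.25],[[0,0,0],0,0.25]]}}

```text
clock: 26.6
eef_pos: [607.8, 177.7, 152.9]
eef_rot: [3.142, -0.0, 2.887]
wrist_force: [0.1, -1.0, 0.9]
finger_gap: 35.1
finger_force: 0.0
```

Emit:
{"name": "send_rows", "arguments": {"series": [[[0,0,0],0,0.25],[[0,0,0],0,0.25],[[0,0,0],0,0.3],[[0,0,0],0,1],[[0,0,0],0,1],[[0,0,0],0,1],[[0,0,0],0,1],[[0,0,0],0,1],[[0,0,0],0,1],[[0,0,0],0,1],[[0,0,0],0,1]]}}

```text
clock: 27.7
eef_pos: [607.8, 177.7, 152.9]
eef_rot: [-3.142, -0.0, 2.887]
wrist_force: [-0.5, -0.6, 0.2]
finger_gap: 25.6
finger_force: 35.0
```

Run:
```python
from h import *
g=[]
for i in range(8):
    s=read_state();g.append(s["finger_gap"]);f=s["wrist_force"]
    p=camera("scene")
print(s["clock"],np.round(g,2),np.mean(g),f,s["moment"],s["eef_pos"],s["finger_force"])
```

```text
28.05 [25.59 24.93 25.85 25.22 25.42 25.44 25.24 25.38] 25.385164659873965 [-0.70300918 -2.36488237  0.74159726] [-0.25012675  0.15643537  0.01130993] [607.84034999 177.67648681 152.93203238] 34.99817015603185
```

Emit:
{"name": "send_rows", "arguments": {"series": [[[0,0,0],0,0.35],[[0,0,0],0,0.35],[[0,0,0],0,0.35],[[0,0,0],0,0.35],[[0,0,0],0,0.35],[[0,0,0],0,0.35],[[0,0,0],0,1],[[0,0,0],0,1],[[0,0,0],0,1],[[0,0,0],0,1],[[0,0,0],0,1],[[0,0,0],0,1]]}}

```text
clock: 29.3
eef_pos: [607.8, 177.7, 152.9]
eef_rot: [-3.142, 0.0, 2.887]
wrist_force: [-1.0, -2.0, -0.0]
finger_gap: 25.8
finger_force: 35.0
```

Run:
```python
from h import *
g=[]
for i in range(10):
    s=read_state();g.append(s["finger_gap"]);f=s["wrist_force"]
    p=camera("scene")
print(s["clock"],np.round(g,2),np.mean(g),f,s["moment"],s["eef_pos"],s["finger_force"])
```

```text
29.75 [25.82 25.81 25.91 25.69 25.97 25.83 25.71 26.   25.91 25.62] 25.829166997915188 [-0.54226138 -1.73632579 -0.18695469] [-0.29930768  0.14525313  0.01632932] [607.82362436 177.64845228 152.88510322] 34.99830320477486
```

Emit:
{"name": "send_rows", "arguments": {"series": [[[0,0,0],0,0.35],[[0,0,0],0,0.35],[[0,0,0],0,0.35],[[0,0,0],0,0.35],[[0,0,0],0,0.35],[[0,0,0],0,0.35],[[0,0,0],0,0.35],[[0,0,0],0,0.35],[[0,0,0],0,0.35],[[0,0,0],0,0.35],[[0,0,0],0,0.35],[[0,0,0],0,0.35]]}}

```text
clock: 31.0
eef_pos: [607.8, 177.7, 152.9]
eef_rot: [3.142, 0.0, 2.887]
wrist_force: [-0.3, 0.5, -1.0]
finger_gap: 30.5
finger_force: 0.0
```

Emit:
{"name": "send_rows", "arguments": {"series": [[[0,0,0],0,0.35],[[0,0,0],0,0.35],[[0,0,0],0,0.35],[[0,0,0],0,0.35],[[0,0,0],0,0.35],[[0,0,0],0,0.35],[[0,0,0],0,0.35],[[0,0,0],0,0.35],[[0,0,0],0,0.35],[[0,0,0],0,0.35],[[0,0,0],0,0.35],[[0,0,0],0,0.35]]}}

```text
clock: 32.2
eef_pos: [607.8, 177.7, 152.9]
eef_rot: [3.142, -0.0, 2.887]
wrist_force: [0.0, 0.7, 0.3]
finger_gap: 30.5
finger_force: 0.0
```

Emit:
{"name": "send_rows", "arguments": {"series": [[[0,0,0],0,0.35],[[0,0,0],0,0.35],[[0,0,0],0,0.35],[[0,0,0],0,0.35],[[0,0,0],0,0.35],[[0,0,0],0,0.35],[[0,0,0],0,0.35],[[0,0,0],0,0.35],[[0,0,0],0,0.35],[[0,0,0],0,1],[[0,0,0],0,1],[[0,0,0],0,1]], "squeeze": 15}}

```text
clock: 33.4
eef_pos: [607.8, 177.7, 152.9]
eef_rot: [-3.141, -0.0, 2.887]
wrist_force: [-0.4, -1.8, 0.8]
finger_gap: 23.9
finger_force: 15.0
```

Run:
```python
from h import *
g=[]
for i in range(12):
    s=read_state();g.append(s["finger_gap"]);f=s["wrist_force"]
    p=camera("scene")
print(s["clock"],np.round(g,2),np.mean(g),f,s["moment"],s["eef_pos"],s["finger_force"])
```

```text
33.95 [23.88 24.17 24.11 23.81 24.   24.19 23.87 24.06 24.21 23.9  24.06 23.83] 24.007381202218415 [-0.97081778 -1.50920235  0.60715074] [-0.23320712  0.099018    0.07317303] [607.82458866 177.66401373 152.89696188] 14.996757383923978
```

Gap is now 24.0 mm, so the pads lie flat on the hex sides. I'll firm up the squeeze and verify that it holds.

Emit:
{"name": "send_rows", "arguments": {"series": [[[0,0,0],0,1],[[0,0,0],0,1],[[0,0,0],0,1],[[0,0,0],0,1],[[0,0,0],0,1],[[0,0,0],0,1],[[0,0,0],0,1],[[0,0,0],0,1],[[0,0,0],0,1],[[0,0,0],0,1],[[0,0,0],0,1],[[0,0,0],0,1]], "squeeze": 35}}

```text
clock: 35.2
eef_pos: [607.8, 177.7, 152.9]
eef_rot: [-3.142, -0.0, 2.887]
wrist_force: [-2.0, -2.9, 0.2]
finger_gap: 23.5
finger_force: 35.0
```

Run:
```python
from h import *
g=[]
for i in range(8):
    s=read_state();g.append(s["finger_gap"])
    p=camera("scene")
m=np.mean(g);print(s["clock"],m,s["wrist_force"],s["finger_force"])
if abs(m-24)<.3: print(sign_off())
```

```text
35.55 23.706985352887855 [-1.16856514 -3.25655759  1.72750041] 34.996100278222
the job is handed in; nothing more can be done
None
```

The job is handed in at 35.6 s: spare posts stand fully down in pockets 2 and 3, and the gripper is still holding the bolt head across its flats (24 mm gap, 35 N), with the head still.

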